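Check a contact grill's closing gap with a taper gauge

TASK

Check the closing gap of the cold contact grill: take the open upper plate by its black bar handle and lower it gently onto its stop, without letting it drop. Then pick up the taper gauge by its red grip, lay it flat on the bare right-hand part of the lower plate, square to the middle of the upper plate's right-hand edge, and slide its thin end in between the two plates until it drags snugly, without prying the upper plate off its stop. Finish while holding the gauge by its grip, snug at that depth, so that the reading can be taken; leave the scraper, the timer and the tongs where they are.

Things in the scene. Friction and masses are not known exactly. Their poses are not given: they have to be found in the camera images.
- grill: low stainless-steel contact grill (clamshell griddle), housing 230 x 320 mm and 66 mm high, fixed to the table, turned up to 0.2 rad. Origin under the centre of the housing at table height; its x points to its back (away from the robot), its y to its left, z up. A rear bridge (x 73 to 113 mm, top at z 94 mm, two hinge ears to z 122 mm at y 4 and 136 mm) carries the hinge.
- upper_plate (a joint): hinge of the upper plate at the grill's back, about its y: 0 = down on its stop (plates parallel), grows as it opens, starts at 1.14 to 1.3 rad. Stiff (up to 3 N at the handle) and damped: it stays put above about 1.05 rad; lower down the plate's weight (1 kg, 4.5 N at the handle) wins and it falls if let go, so carry it down.
- plate_centre (a point): centre of the upper plate's underside. The plate is 140 mm deep (grill x -85 to 55 mm when down) and 150 mm wide (grill y -5 to 145 mm) under a steel housing; down, its underside is at z 78.5 mm and its top at z 121 mm. Axes as the grill's when down; they tilt with the plate.
- handle_bar (a point): middle of the black bar handle at the front of the upper plate: round, 18 mm thick, 102 mm long along the grill's y, 225 mm from the hinge line and level with it when down (z 105 mm); 46 mm free between bar and plate. Its axes tilt with the plate.
- hinge_line (a point): point on the hinge axis, 105 mm above the table, straight behind the handle's middle; the axis runs along the grill's y.
- lower_plate: flat dark lower plate of the grill, 180 x 310 x 12 mm, fixed, origin at the centre of its underside (top 12 mm above that), axes as the grill's. Its right part (grill y -155 to -5 mm) is bare, beside the upper plate. Its level differs a little each time, so the gap under the lowered upper plate is 4.5 to 6.5 mm, even all over, and has to be felt.
- gap_mouth (a point): middle of the upper plate's right-hand edge when down, at the mouth of the gap (73 mm above the table, within 1 mm of the lower plate's top); the gauge goes in here along the grill's +y. Friction is about 0.6 on either face, so once it touches both plates a push of 4 N means a press of about 3 N. Axes as the grill's, fixed.
- gauge: taper gauge, 195 mm long, about 90 g, flat on the table: bright steel blade (x -30 to 100 mm, 18 mm wide) with flat underside and sloping top, 8 mm thick at the grip to 2 mm at the tip, so it touches the upper plate when 54 to 98 mm deep; red grip (x -95 to -30 mm, 22 mm wide, 24 mm high, flush below). Origin on the underside, x to the tip, z up. It lifts the upper plate at about 16 N.
- gauge_tip (a point): middle of the gauge's thin end, 1 mm above its underside.
- gauge_grip (a point): on top of the red grip's middle, 62 mm behind the gauge's origin and 24 mm above its underside; grasp the grip here across its 22 mm width.
- scraper: dough scraper lying flat: pale blade 110 mm wide and green grip, 135 x 110 x 16 mm, loose, bystander; origin at the centre of its underside. It and the gauge may change places.
- timer: white round kitchen timer, 64 mm across, 38 mm high, loose, bystander; origin at the centre of its underside.
- tongs: steel tongs lying on the right, 232 x 38 x 16 mm, loose, bystander; origin at the centre of the underside.

How it is judged:
By the outcome, as a careful person would: the job done as asked, in the order asked, and still so for the second after the job is handed in, while the arm keeps its last pose, push and grip.
It also fails if it takes over 72 s, if anything falls off the work surface, if the arm or the gripper's body presses on something with over 40 N, if the wrist force passes 120 N, or if a joint passes its speed limit or range.

ROBOT

A 6-joint arm with a two-finger parallel gripper is mounted at the origin on a cart in front of the work surface, level with it; the furniture and walls round the work are solid. World frame = base frame: x ahead of the robot, y to its left, z up, the work surface at z = 0. Lengths are in mm, angles in rad, forces in N, time in s.
With the tool pointing down it reaches from about 350 to 875 mm from the base axis. Payload 15.5 kg.
Tool frame: the origin (TCP) lies at the very end of the fingers, on their centre line; the grasp point (between the pads) lies 19 mm behind it; z points along the fingers, y is the line along which they close (so a half turn about z gives the same grasp; the last joint's range is limited). The gripper opens to 85 mm and grips with 20 to 120 N. Pads are 22 mm wide; open, the fingers measure 114 mm over their backs; the gripper's body (76 mm by 85 mm) begins 54 mm behind the grasp point. The pads swing forward as they close: fully open they stand 13 mm farther back than shut.
Start: joints at [-1.442, 0.494, 1.345, -0, 1.302, -0.096], TCP at [139.321, -609.275, 231.277] pointing down, gripper open.
Joint ranges: [-2.91, 2.91], [-0.82, 2.16], [0.22, 2.67], [-1.22, 4.37], [0.12, 2.79], [-3.08, 3.08]. Speed limits (rad/s): [1.89, 1.89, 2.57, 3.01, 3.01, 3.01].

INTERFACE

Orientations are given as a rotation vector (axis times angle).
In Python, from rig import env, set_gripper, inverse_kinematics, optics gives the robot as it stands. Calls block until the motion is done:
- env.move_ptp(position, orientation): joint-space move of the TCP to a pose.
- env.servo_line(position, max_speed=150, attitude=None, threshold=None): straight line of the TCP; attitude=None keeps the orientation; max_speed is the mean speed in mm/s. With threshold (N) it stops when the force on the tool has changed by that much, and returns True; else False.
- env.move_j(angles): joint-space move.
- set_gripper(opening, f_grip=None): finger opening in mm; f_grip is the grip in N (None keeps the last); returns when the fingers have stopped.
- env.sleep(seconds).
- inverse_kinematics(position, orientation): joint angles nearest the present ones, or None.
- optics.grab_frame(name): name is "scene" or "top" or "wrist"; returns the picture (420x560x3 uint8, red, green, blue); there is no depth.
- optics.get_calibration(name): a dict with "fov_y" (degrees; the focal length in pixels is half the picture's height over the tangent of half this angle, whatever the lens; pixels are square), "cx", "cy" (the principal point, pixels), "k1" (the pictures are not rectified: a ray, as slopes to the right and down, at radius r is drawn at 1 + k1 r^2 times it, then the intrinsics apply), "R" (3x3) and "t" (3): a world point X has camera coordinates R X + t; the wrist camera has in their place "tool_from_camera" (4x4, takes a point from camera to tool coordinates, whose origin is the TCP and whose axes are the flange's). Camera axes: x right, y down, z forward; pixel columns grow to the right and rows downward; lengths in mm; the calibration is good to about 2 mm. A picture is of the moment at which its call begins: read the wrist's pose just before it. get_calibration takes no time and is no camera call.
A pose or a line that the arm cannot do raises env.Unreachable and nothing moves.
- env.job_done(): hands the job in; it is judged then, once.
Trained networks look in the newest picture that a camera, given by its name, has taken for a name from the list of things; names that differ only in an ending like _2 or _b are one class to them, and where a whole thing is asked for, a point or a joint stands for the part that bears it (a point fixed in the world has none). Each returns a list of dicts, best first, with "p" (0 to 1); they miss things now and then, are a little off and sometimes report something else, mostly with a low value. They report only what shows in the picture. A call takes as long as a camera call.
- optics.masks_of(camera, target): "mask" (420x560 bool, what is visible of it) and "bbox" ([left, top, width, height] in pixels, round what is visible of it).
- optics.pinpoint(camera, target): "point" ([row, column] in pixels: a listed point, or the origin of a listed thing).
Readings, each from a call of its own:
- env.current_t(): time.
- env.current_joint_positions(): joint angles.
- env.current_qvel(): joint speeds.
- env.current_tau(): joint torques, N m.
- env.current_eef_pos(): TCP position.
- env.current_tcp_rot(): TCP orientation.
- env.current_force(): force on the tool from outside, world axes, zero at the start.
- env.current_ft_torque(): the same for the moment, N m.
- env.current_finger_gap(): finger opening in mm.
- env.current_grip_force(): force on a finger pad.
Only numpy, scipy, OpenCV 4.12 (cv2) and the standard library are available. Lean on these libraries where they do the work, as an engineer would, in place of code of your own. Each camera call takes 0.05 s, during which the arm holds its last target. There are 200 camera calls.

## Working session

There is one attempt and no reset: what is moved stays moved. The work goes in short steps, each a Python script; the robot and the scene stay as the last script left them, time stands still between calls to the robot, and variables do not carry over. Pictures are saved under pics/ and viewed, at most 10 in all, crops included, and the job is handed in when it is done.

```bash
ls; mkdir -p pics
cat > h.py <<'E'
from rig import env, set_gripper, inverse_kinematics, optics
import numpy as np, cv2
from scipy.spatial.transform import Rotation as Rn
def save(cam,name):
    im=optics.grab_frame(cam); cv2.imwrite(f'pics/{name}.png',im[:,:,::-1]); return im
def cam(name):
    c=optics.get_calibration(name); f=210/np.tan(np.radians(c['fov_y'])/2)
    if 'R' in c: R=np.array(c['R']);t=np.array(c['t'])
    else:
        T=np.array(c['tool_from_camera']); W=np.eye(4)
        W[:3,:3]=Rn.from_rotvec(env.current_tcp_rot()).as_matrix(); W[:3,3]=env.current_eef_pos()
        M=np.linalg.inv(W@T); R=M[:3,:3]; t=M[:3,3]
    return dict(R=R,t=t,f=f,cx=c['cx'],cy=c['cy'],k=c['k1'])
def proj(C,X):
    p=np.atleast_2d(X)@C['R'].T+C['t']; s=p[:,:2]/p[:,2:]; s=s*(1+C['k']*(s**2).sum(1,keepdims=True))
    return s*C['f']+[C['cx'],C['cy']]   # col,row
def ray(C,rc):
    d=np.array([(rc[1]-C['cx'])/C['f'],(rc[0]-C['cy'])/C['f']]); s=d.copy()
    for _ in range(20): s=d/(1+C['k']*(s@s))
    return -C['R'].T@C['t'], C['R'].T@np.array([s[0],s[1],1])
def atz(C,rc,z):
    o,v=ray(C,rc); return o+v*(z-o[2])/v[2]
E
python3 - <<'E'
from h import *
a=save('scene','s0');b=save('top','t0')
for c,z in (('scene',0),('top',0)):
    C=cam(c); print(c,-C['R'].T@C['t'])
    for n,z in (('grill',0),('handle_bar',None),('hinge_line',105),('gap_mouth',73),('plate_centre',None),('lower_plate',60),('gauge',0),('gauge_tip',1),('gauge_grip',24),('scraper',0),('timer',0),('tongs',0)):
        r=optics.pinpoint(c,n)
        for q in r[:2]: print(n,round(q['p'],2),np.round(q['point']), np.round(atz(C,q['point'],z)[:2]) if z is not None else '')
cv2.imwrite('pics/st0.png',cv2.resize(np.hstack([a,b])[:,:,::-1],(800,300)))
print(env.current_t())
E
```

```text
pics
scene [ -296.92474489 -1055.89910828   853.55952193]
grill 0.64 [197. 251.] [607. 177.]
plate_centre 0.55 [146. 248.] 
lower_plate 0.94 [188. 247.] [579. 162.]
gauge 0.54 [239. 278.] [ 499. -121.]
gauge_grip 0.7 [242. 278.] [ 469. -157.]
gauge_grip 0.64 [242. 266.] [ 434. -132.]
scraper 0.68 [265. 319.] [ 504. -313.]
timer 0.46 [236. 230.] [381.   4.]
tongs 0.87 [301. 367.] [ 491. -522.]
top [ 248.2430875  -114.39816203 1449.81236004]
handle_bar 0.74 [169. 154.] 
handle_bar 0.57 [166. 128.] 
hinge_line 0.74 [170. 152.] [684. 223.]
lower_plate 0.71 [214. 176.] [565. 171.]
gauge 0.57 [234. 287.] [ 499. -135.]
gauge 0.23 [228. 419.] [ 491. -517.]
gauge_tip 0.86 [202. 294.] [ 592. -162.]
gauge_grip 0.65 [226. 421.] [ 490. -517.]
gauge_grip 0.63 [255. 281.] [ 436. -113.]
scraper 0.93 [232. 356.] [ 491. -337.]
timer 0.61 [274. 238.] [394.  12.]
tongs 0.52 [227. 421.] [ 493. -524.]
1.3
```

View pics/s0.png

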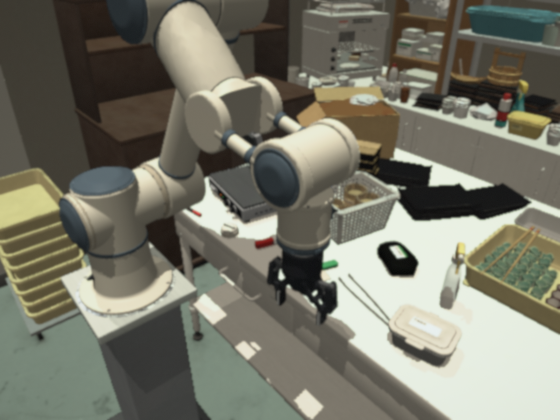

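View pics/t0.png

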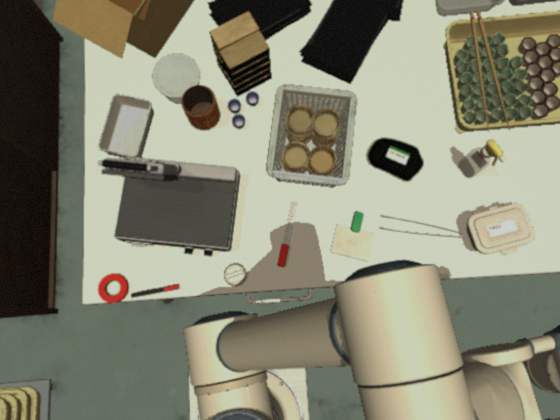

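The top view shows the grill at cols 115–240, rows 160–250, with its upper plate open. The gauge grip is at (255,282) and its tip at (203,293), which gives 163 mm grip to tip, as specified. The scraper is at col 355, the timer at col 235 and the tongs at col 420. Next I take wrist views.

Run:
```python
from h import *
T=np.array(optics.get_calibration('wrist')['tool_from_camera']); print(np.round(T,2), optics.get_calibration('wrist')['fov_y'])
print(env.current_tcp_rot())
def look(p,yaw,name,targets):
    R=Rn.from_euler('z',yaw)*Rn.from_euler('x',np.pi)
    env.move_ptp(list(p),R.as_rotvec()); env.sleep(.3)
    C=cam('wrist'); save('wrist',name); print(name,'cam at',-C['R'].T@C['t'])
    np.savez('pics/'+name,**C)
    for n,z in targets:
        for q in optics.pinpoint('wrist',n)[:2]: print(n,round(q['p'],2),np.round(q['point'],1), np.round(atz(C,q['point'],z)[:2],1))
look((470,-130,330),-1.57,'w_g',[('gauge',0),('gauge_tip',1),('gauge_grip',24)])
look((420,150,480),-1.57,'w_k',[('gap_mouth',73),('lower_plate',61),('grill',0),('hinge_line',105),('handle_bar',315),('plate_centre',200)])
print(env.current_t())
a,b=cv2.imread('pics/w_g.png'),cv2.imread('pics/w_k.png')
cv2.imwrite('pics/w0.png',cv2.resize(np.hstack([a,b]),(800,300)))
```

```text
[[  -0.     -0.95   -0.3    77.14]
 [   1.     -0.      0.      0.5 ]
 [  -0.     -0.3     0.95 -141.48]
 [   0.      0.      0.      1.  ]] 68.62908637949722
[-3.12176523e+00 -3.52344581e-01  4.49307843e-05]
w_g cam at [ 469.15689614 -209.04870425  471.44644989]
gauge 0.82 [163.3 262.5] [ 491.2 -133.3]
gauge_tip 0.65 [143.6 193.2] [ 594.8 -163. ]
gauge_tip 0.29 [170.9 298. ] [ 436.6 -121.7]
gauge_grip 0.58 [174.3 297.5] [ 438.8 -120.9]
w_k cam at [419.17495719  71.12233086 621.48780788]
lower_plate 0.67 [168.6 188.3] [581.6 171.1]
hinge_line 0.59 [198.3 119.2] [693.7 215.4]
handle_bar 0.85 [262.5  81.7] [634.9 230.4]
plate_centre 0.66 [221.3 125.3] [639.7 223.6]
9.825
```

View pics/w0.png

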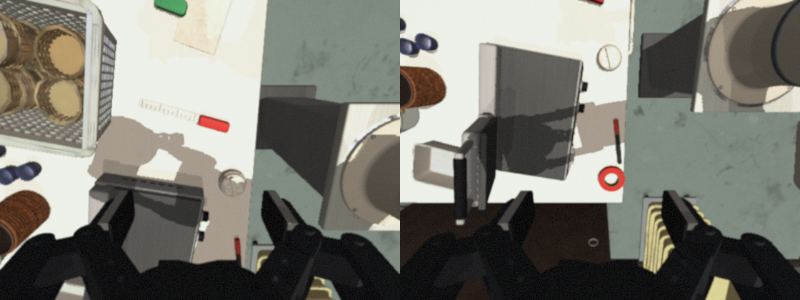

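Left: the gauge grip (red) is at about (298,174) full scale, with the tip to its left. Right: the bar handle is at about (82,262) and the lower plate at about (188,168). One more frontal view, then I fit the grill pose.

Run:
```python
from h import *
for yaw in (3.14,-3.14):
    try:
        env.move_ptp([440,170,400],(Rn.from_euler('z',yaw)*Rn.from_euler('y',-.3)*Rn.from_euler('x',np.pi)).as_rotvec()); break
    except env.Unreachable: print('unreach',yaw)
env.sleep(.3); C=cam('wrist'); im=save('wrist','w_f'); np.savez('pics/w_f',**C); print(-C['R'].T@C['t'],C['R'][2])
for n in ('gap_mouth','lower_plate','grill','hinge_line','handle_bar','plate_centre'):
    for q in optics.pinpoint('wrist',n)[:2]: print(n,round(q['p'],2),np.round(q['point'],1))
print(env.current_t(),env.current_joint_positions())
cv2.imwrite('pics/w_f2.png',cv2.resize(im[:,:,::-1],(800,600)))
```

```text
[406.51265874 169.30836793 558.34133506] [ 1.13496059e-02 -6.16299712e-04 -9.99935401e-01]
lower_plate 0.98 [309.8 273.2]
11.9333 [ 0.19960515  0.29670969  1.24586579  0.06228936  1.89276334 -1.35870074]
```

View pics/w_f2.png

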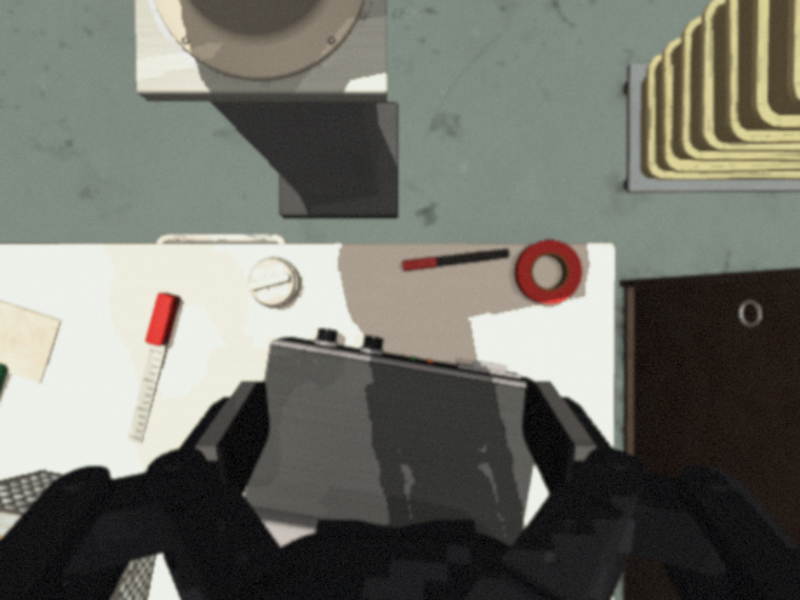

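View pics/w_k.png

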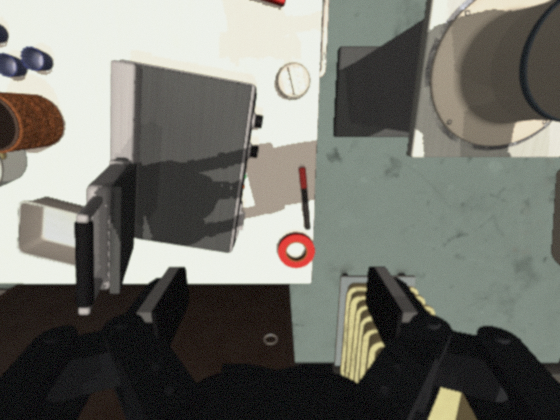

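w_k: lower plate corners (row, col) are front-right (86,255), front-left (249,231) and rear-right (65,135). The bar runs along col ~84, rows 217–306. w_f gives the same corners, at (239,194), (267,369) and (358,171). Now I fit the pose.

```bash
cat > fit.py <<'E'
from h import *
from scipy.optimize import least_squares
K=dict(np.load('pics/w_k.npz'));F=dict(np.load('pics/w_f.npz'));T=cam('top');S=cam('scene')
def bar(th,y=70,r=225): return [93-r*np.cos(th),y,105+r*np.sin(th)]
def rot(v,th): # plate-frame pt (grill coords when down) rotated about hinge
    dx,dz=v[0]-93,v[2]-105; return [93+dx*np.cos(th)+dz*np.sin(th),v[1],105-dx*np.sin(th)+dz*np.cos(th)]
obs=[(K,(86,255),[-105,-155,73],1),(K,(249,231),[-105,155,73],1),(K,(65,135),[75,-155,73],.5),
(F,(239,194),[-105,-155,73],1),(F,(267,369),[-105,155,73],1),(F,(358,171),[75,-155,73],.5),
(K,(168.6,188.3),[-15,0,61],.7),(F,(309.8,273.2),[-15,0,61],.7),(T,(214,176),[-15,0,61],1),(S,(188,247),[-15,0,61],1),
(K,(262.5,81.7),'bar',1.),(K,(221.3,125.3),'pc',.4),(K,(198.3,119.2),[93,70,105],.4),(S,(146,248),'pc',.4)]
def w(p,v,th):
    c,s=np.cos(p[2]),np.sin(p[2]); return np.array([p[0]+c*v[0]-s*v[1],p[1]+s*v[0]+c*v[1],v[2]])
def P(v,th): return bar(th) if v=='bar' else rot([-15,70,78.5],th) if v=='pc' else v
def res(p): return np.concatenate([k*(proj(C,w(p,P(v,p[3]),0))[0]-rc[::-1]) for C,rc,v,k in obs])
if __name__=='__main__':
    r=least_squares(res,[590,175,.15,1.2],loss='soft_l1',f_scale=2); print(r.x); print(np.round(r.fun.reshape(-1,2),1))
    np.save('g.npy',r.x); p=r.x
    print('bar',w(p,bar(p[3]),0),'hinge',w(p,[93,70,105],0),'mouth',w(p,[-15,-5,73],0))
    im=np.hstack([cv2.imread('pics/w_k.png'),cv2.imread('pics/t0.png')])
    segs=[([-105,-155,73],[-105,155,73]),([-105,-155,73],[75,-155,73]),([-105,155,73],[75,155,73]),([-115,-160,0],[-115,160,0]),([73,-160,94],[73,160,94]),
      (bar(p[3],19),bar(p[3],121)),(rot([-85,-5,78.5],p[3]),rot([-85,145,78.5],p[3])),(rot([-85,-5,121],p[3]),rot([-85,145,121],p[3])),([93,4,122],[93,136,122])]
    for i,C in enumerate((K,T)):
        for a,b in segs:
            u=proj(C,np.array([w(p,a,0),w(p,b,0)]))+[560*i,0]; cv2.line(im,*[tuple(int(t) for t in q) for q in u],(0,255,0),1)
    cv2.imwrite('pics/ov.png',np.hstack([im[:330,:340],im[100:430,640:1000][:330] if 0 else cv2.resize(im[140:290,640:840],(440,330))]))
E
python3 fit.py
```

```text
[ 5.87151893e+02  1.63549189e+02 -1.60489487e-01  1.29834012e+00]
[[-2.  -2.4]
 [ 0.3  3.1]
 [ 4.1 -0.3]
 [-7.   0.5]
 [11.7  3.6]
 [-0.9 -3.2]
 [ 3.4 -1.9]
 [ 1.2 -0.9]
 [ 1.6 -2.3]
 [-1.8 -0.5]
 [-0.1  0.5]
 [ 0.8  0.9]
 [ 0.9  0.5]
 [-0.1 -0.3]]
bar [630.37392961 227.46359833 321.70038981] hinge [690.14286613 217.78809918 105.        ] mouth [571.54564792 161.01046421  73.        ]
```

View pics/ov.png

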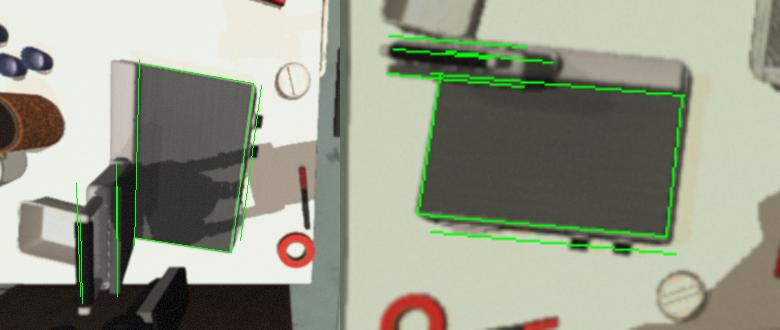

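The lower plate matches; the left corner in w_f was really a finger, so I drop it. I check the handle and theta with a zoomed, coloured overlay.

```bash
sed -i 's/(F,(267,369),\[-105,155,73\],1),//' fit.py; python3 fit.py
cat > ov.py <<'E'
from fit import *
p=np.load('g.npy'); th=p[3]; out=[]
for C,f,(r0,r1,c0,c1),s in ((K,'w_k',(140,330,50,250),3),(T,'t0',(145,185,95,185),2.2)):
    im=cv2.imread(f'pics/{f}.png')[r0:r1,c0:c1]; im=cv2.resize(im,None,fx=s if s==3 else 2.2,fy=s if s==3 else 2.2)
    for a,b,col in ((bar(th,19),bar(th,121),(0,0,255)),(rot([-85,-5,78.5],th),rot([-85,145,78.5],th),(0,255,0)),(rot([-85,-5,121],th),rot([-85,145,121],th),(255,0,0)),(rot([55,-5,78.5],th),rot([-85,-5,78.5],th),(0,255,255)),([93,4,122],[93,136,122],(255,0,255))):
        u=(proj(C,np.array([w(p,a,0),w(p,b,0)]))-[c0,r0])*s; cv2.line(im,*[tuple(int(t) for t in q) for q in u],col,1)
    out.append(im)
im=out[0]; h,w_=out[1].shape[:2]; big=np.zeros((570,800,3),np.uint8); big[:,:600]=im; big[:h,600:600+w_]=out[1][:,:200]; cv2.imwrite('pics/ov2.png',big)
E
python3 ov.py
```

```text
[ 5.88735064e+02  1.64517799e+02 -1.75825911e-01  1.28846351e+00]
[[-1.6 -0.5]
 [-1.8  4.1]
 [ 4.4 -0.2]
 [-5.2  0.2]
 [-0.8 -3.5]
 [ 2.8 -1.5]
 [ 1.7 -0.2]
 [ 1.1 -2.8]
 [-1.6 -0.7]
 [-0.1  0.8]
 [ 0.5  1. ]
 [ 0.3  0.4]
 [ 0.  -0.3]]
bar [630.82787174 228.13570232 321.09183103] hinge [692.5457235  217.17087967 105.        ] mouth [573.09172064 162.21870772  73.        ]
```

View pics/ov2.png

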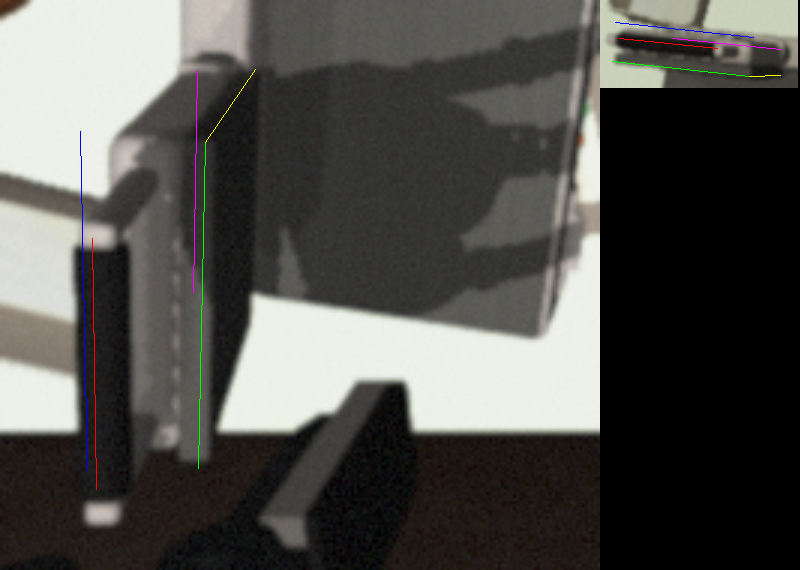

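Red, the fitted bar, is ~3 px left of the true bar, which is centred at row 264.5, col 84.3 in w_k. The plate's front edge is off by the same amount. I refine with these points.

```bash
sed -i "s/(K,(262.5,81.7),'bar',1.)/(K,(264.5,84.3),'bar',1.5),(T,(165,124.5),'bar',1),(K,(293,120),'fl',1)/; s/^def P(v,th): return /def P(v,th): return rot([-85,145,78.5],th) if v=='fl' else /" fit.py; python3 fit.py
```

```text
[ 5.88513712e+02  1.65300869e+02 -1.69755672e-01  1.27943204e+00]
[[-2.  -0.5]
 [-1.1  4.2]
 [ 4.2  0.1]
 [-5.2  0.6]
 [-0.4 -3.3]
 [ 2.9 -1.2]
 [ 2.  -0.3]
 [ 0.9 -2.7]
 [-1.8 -0.8]
 [ 0.3 -0.5]
 [ 1.2  0.9]
 [-1.7  3.8]
 [ 1.   1.3]
 [ 0.5  0.7]
 [-0.1 -0.2]]
bar [628.29854228 229.5023861  320.51689425] hinge [692.00284476 218.58313066 105.        ] mouth [572.88461346 162.90686129  73.        ]
```

Run:
```python
from fit import *
p=np.load('g.npy'); g=p[2]; b=w(p,bar(p[3]),0)
R=(Rn.from_euler('z',g-np.pi/2)*Rn.from_euler('x',np.pi)).as_rotvec()
set_gripper(55)
env.move_ptp([b[0],b[1],b[2]+70],R)
print('hit',env.servo_line([b[0],b[1],b[2]-18],100,threshold=6),env.current_eef_pos(),env.current_force())
C=cam('wrist'); 
set_gripper(0,30); env.sleep(.2)
print(env.current_finger_gap(),env.current_grip_force(),env.current_force(),env.current_eef_pos(),env.current_t())
save('wrist','grasp1')
```

```text
hit False [628.6025484  229.60985008 303.27014738] [ 0.81487098 -0.84328644  0.24783126]
16.87293625711302 29.336482286453247 [-0.93440033  0.11056098  5.45531057] [628.38373976 229.57010465 302.93839995] 15.275
```

View pics/grasp1.png

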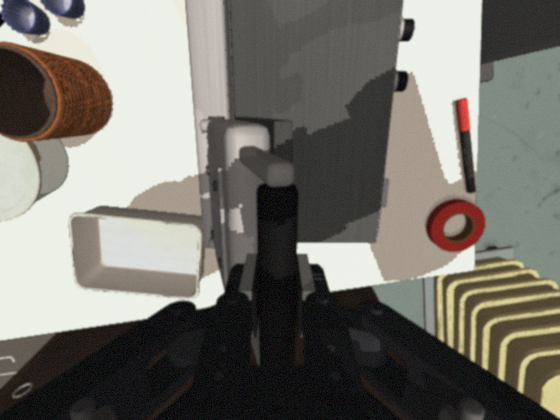

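The bar is held between the pads: the picture shows it in the jaws at cols 258–298, and the gap is 16.9 mm. Now I carry it down along the arc.

Run:
```python
from fit import *
p=np.load('g.npy'); e0=np.array(env.current_eef_pos())
gx=np.array([np.cos(p[2]),np.sin(p[2]),0])
b0=w(p,bar(p[3]),0); h=w(p,[93,70,105],0)
th0=np.arccos(np.clip(-(e0-h)@gx/225,-1,1)); print('th0',th0)
s=e0-w(p,bar(th0),0); print('off',s)
for th in np.linspace(th0,0.10,20)[1:]:
    env.servo_line(list(w(p,bar(th),0)+s),60)
    F=np.array(env.current_force()); print(round(th,2),np.round([F@gx,F[2]],1),end=' ')
    if np.linalg.norm(F)>30: print('ABORT'); break
print(env.current_finger_gap(),env.current_eef_pos(),env.current_t())
```

```text
th0 1.2798508622737879
off [ 1.25745779e-02  7.33616607e-02 -1.75940794e+01]
1.22 [-6.5  6.9] 1.16 [-3.6  0. ] 1.09 [-3.  -3.8] 1.03 [-3.3 -2.8] 0.97 [-3.8 -2.2] 0.91 [-3.7 -3.4] 0.85 [-3.3 -4. ] 0.78 [-4.2 -3.7] 0.72 [-1.3 -6.1] 0.66 [ 0.4 -7.9] 0.6 [ 1.4 -7.6] 0.53 [ 2.5 -8.5] 0.47 [ 4.1 -8.8] 0.41 [ 4. -9.] 0.35 [ 4.2 -8.1] 0.29 [ 3.6 -7.8] 0.22 [ 3.5 -7.7] 0.16 [ 2.8 -6.5] 0.1 [ 2.8 -5.9] 17.107273581891675 [471.17470987 256.46991804 108.88657705] 22.6083
```

Run:
```python
from fit import *
p=np.load('g.npy'); e=np.array(env.current_eef_pos()); gx=np.array([np.cos(p[2]),np.sin(p[2]),0])
t=e-gx*1.1; t[2]=92
print(env.servo_line(list(t),40,threshold=8),env.current_eef_pos()[2],env.current_force())
t[2]=82
print(env.servo_line(list(t),15,threshold=6),env.current_eef_pos()[2],env.current_force())
env.sleep(.3); print(env.current_force(),env.current_eef_pos(),env.current_finger_gap(),env.current_t())
save('scene','s_low');save('wrist','w_low')
```

```text
True 106.9375919892325 [ 2.19655352  2.29442619 -6.2640725 ]
True 106.64846029289626 [ 0.27710789  0.78960063 -1.21272991]
[0.70240421 1.17165335 0.32700419] [470.97664097 256.50746182 106.40274364] 16.71265266596763 23.45
```

Run:
```python
import cv2,numpy as np
a=cv2.imread('pics/w_low.png'); b=cv2.imread('pics/s_low.png')[120:270,150:330]
cv2.imwrite('pics/low.png',np.hstack([cv2.resize(a,(440,330)),cv2.resize(b,(360,330))]))
```

```text
(no output)
```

View pics/low.png

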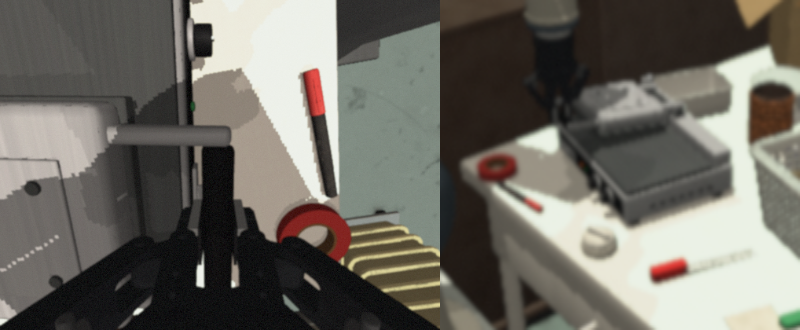

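The plate is nearly down and the bar is still in the jaws at col ~218. The stops were probably static friction, so I continue in small steps and watch the absolute force.

Run:
```python
from fit import *
e=np.array(env.current_eef_pos()); 
for i in range(16):
    e[2]-=1.5; env.servo_line(list(e),25); F=env.current_force(); z=env.current_eef_pos()[2]; print(round(z,1),np.round(F,1),end=' ')
    if F[2]>6: break
print(env.current_finger_gap(),env.current_grip_force(),env.current_t())
```

```text
104.7 [ 0.9  1.6 -3.6] 103.1 [-0.4  2.8 -4.8] 101.7 [-1.5  5.2 -5.1] 100.2 [-2.5  4.  -6.1] 98.7 [-3.4  5.  -4.9] 97.2 [-3.2  5.8 -4.7] 95.7 [-4.4  5.3 -3.8] 94.1 [-3.7  5.2 -4.1] 92.6 [-5.4  5.5 -5.3] 91.1 [-5.3  6.4 -5.4] 89.6 [-5.5  6.  -4.8] 88.1 [-5.1  5.9 -5.2] 86.9 [-6.2  6.5  1.6] 86.2 [-10.2   3.4  19. ] 17.244619398417566 33.46267104148865 27.05
```

The plate is on its stop: TCP z is ~87, as expected, and the force is rising. I relieve the press, release, and look at the gauge from close up.

Run:
```python
from fit import *
e=np.array(env.current_eef_pos()); e[2]+=.5; env.servo_line(list(e),20); print(env.current_force())
set_gripper(52); e[2]=200; env.servo_line(list(e),150); print(env.current_force(),env.current_t())
env.move_ptp([455,-130,230],(Rn.from_euler('z',-.28)*Rn.from_euler('x',np.pi)).as_rotvec()); env.sleep(.2)
C=cam('wrist'); save('wrist','w_g2'); np.savez('pics/w_g2',**C)
for n,z in (('gauge',0),('gauge_tip',1),('gauge_grip',24)):
    for q in optics.pinpoint('wrist',n)[:2]: print(n,round(q['p'],2),np.round(q['point'],1), np.round(atz(C,q['point'],z)[:2],1))
q=optics.masks_of('wrist','gauge')
if q:
    m=q[0]['mask']; print(q[0]['p'],m.sum()); rc=np.argwhere(m); X=np.array([atz(C,x,4)[:2] for x in rc[::5]]); mu=X.mean(0); u=np.linalg.svd(X-mu,full_matrices=False)[2][0]; s=(X-mu)@u; print(mu,u,np.arctan(u[1]/u[0]),mu+u*s.min(),mu+u*s.max())
# red blob
hsv=cv2.cvtColor(cv2.imread('pics/w_g2.png'),cv2.COLOR_BGR2HSV); m=((hsv[...,0]<8)|(hsv[...,0]>172))&(hsv[...,1]>150)&(hsv[...,2]>90)
n,l,st,ce=cv2.connectedComponentsWithStats(m.astype(np.uint8)); 
for i in range(1,n):
    if st[i,4]>200:
        rc=np.argwhere(l==i); X=np.array([atz(C,x,24)[:2] for x in rc]); mu=X.mean(0); uu=np.linalg.eigh(np.cov(X.T))[1][:,1]; s=(X-mu)@uu; v=(X-mu)@[-uu[1],uu[0]]; print('red',st[i],mu,np.arctan(uu[1]/uu[0]),np.ptp(s),np.ptp(v))
print(env.current_t())
a=cv2.imread('pics/w_g2.png');b=save('top','t2')[:,:,::-1]; cv2.imwrite('pics/v7.png',np.hstack([cv2.resize(a,(440,330)),cv2.resize(b[140:300,90:310],(360,330))]))
```

```text
[-2.68261367  3.01195809 -2.07450151]
[-0.10534086  0.50802093  0.13273376] 28.6417
gauge_tip 0.61 [ 53.4 273. ] [ 588.1 -165.2]
gauge_grip 0.77 [199.5 270.1] [ 437.  -117.9]
0.84 2903
[ 498.9452864  -138.13005081] [-0.96268652  0.27061904] -0.27403600640416304 [ 591.41400083 -164.12376126] [ 399.55490935 -110.19060449]
red [264 171  17  53 842] [ 439.00516951 -121.19314148] -0.2643505149056467 63.203160041417824 18.93027813556465
red [ 48 297  30  17 227] [374.60189236 185.45644895] -1.443808312254528 42.87100080979282 11.193509558265195
32.5917
```

View pics/v7.png

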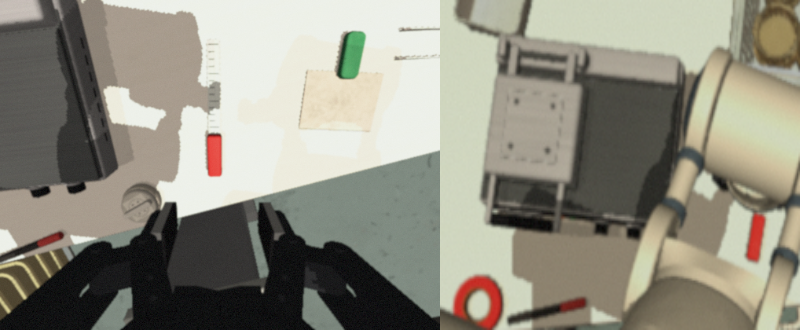

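The upper plate is down and the gauge grip is at ≈(437.5,-120), yaw −0.273 (red blob and mask agree). I pick it up and lay it on the plate by feel.

Run:
```python
from fit import *
p=np.load('g.npy'); g=p[2]; a=np.array([-np.sin(g),np.cos(g),0]); M=w(p,[-15,-5,73],0)
R=lambda y:(Rn.from_euler('z',y)*Rn.from_euler('x',np.pi)).as_rotvec()
G=[437.5,-120]
env.move_ptp(G+[60],R(-.273))
print(env.servo_line(G+[2.5],60,threshold=5),env.current_eef_pos())
set_gripper(0,60); print(env.current_finger_gap(),env.current_grip_force(),env.current_eef_pos(),env.current_force())
env.servo_line(G+[160],150)
T=M-a*177
env.move_ptp([T[0],T[1],160],R(g+np.pi/2))
env.servo_line([T[0],T[1],86],100); env.sleep(.2)
C=cam('wrist'); save('wrist','w_p'); np.savez('pics/w_p',**C)
for n,z in (('gap_mouth',73),('gauge_tip',86),('gauge_grip',108)):
    for q in optics.pinpoint('wrist',n)[:2]: print(n,round(q['p'],2),np.round(q['point'],1), np.round(atz(C,q['point'],z)[:2],1))
print('M',M,'TCP',T,env.current_finger_gap(),env.current_t(),env.current_force())
```

```text
False [ 437.63915395 -120.06357892    2.74682717]
21.004011562366752 59.090269804000854 [ 437.65787638 -120.06443763    2.95601384] [-9.38402507e-01 -3.75854012e-03  1.05748011e+01]
gauge_grip 0.86 [294.4 273.9] [541.2 -12.4]
M [572.88461346 162.90686129  73.        ] TCP [542.98196118 -11.54895371  73.        ] 20.7057377157289 38.675 [-0.57532426 -0.00143196 -0.70021436]
```

View pics/w_p.png

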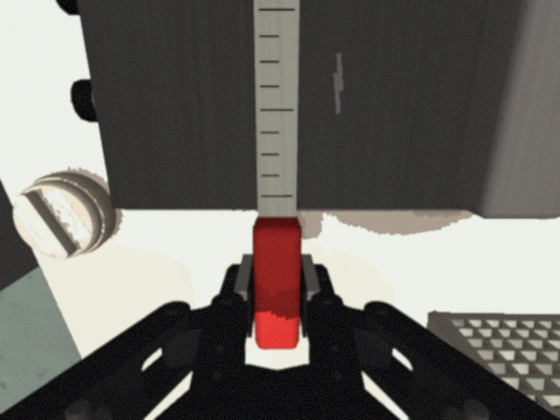

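The gauge is gripped squarely (blade cols 257–299), parallel to the plate's lines. I check the lateral centring by back-projecting the lower plate's right edge corners (209,110) and (213,485).

Run:
```python
from fit import *
p=np.load('g.npy'); C=dict(np.load('pics/w_p.npz')); c,s=np.cos(p[2]),np.sin(p[2])
def gr(X): d=X[:2]-p[:2]; return np.round([c*d[0]+s*d[1],-s*d[0]+c*d[1]],1)
for rc,z in (((209,110),73),((209,250),73),((213,470),73),((213,483),73),((215,483),66),((215,483),94),((0,515),94),((0,515),73),((60,88),73),((217,278),86+5),((5,278),92)): print(rc,z,gr(atz(C,rc,z)))
```

```text
(209, 110) 73 [-103.2 -153.9]
(209, 250) 73 [ -29.4 -154. ]
(213, 470) 73 [  87.4 -156.3]
(213, 483) 73 [  94.3 -156.3]
(215, 483) 66 [  99.5 -159.8]
(215, 483) 94 [  79.6 -150.3]
(0, 515) 94 [ 74.  -65.2]
(0, 515) 73 [ 88.1 -59. ]
(60, 88) 73 [-101.3  -82.6]
(217, 278) 91 [ -14.7 -152.2]
(5, 278) 92 [-14.8 -66.1]
```

Run:
```python
from fit import *
p=np.load('g.npy'); C=dict(np.load('pics/w_p.npz')); c,s=np.cos(p[2]),np.sin(p[2])
def gr(X): d=X[:2]-p[:2]; return np.array([c*d[0]+s*d[1],-s*d[0]+c*d[1]])
im=cv2.GaussianBlur(cv2.imread('pics/w_p.png',0),(5,5),0).astype(float)
def fit(P,i):
    P=np.array(P); 
    for _ in range(3):
        k=np.polyfit(P[:,i],P[:,1-i],1); r=P[:,1-i]-np.polyval(k,P[:,i]); P=P[abs(r)<max(.5,2*r.std())]
    return k,len(P),r.std()
for name,cols in (('near',range(125,245,4)),('far',range(310,460,4)),('all',list(range(125,245,4))+list(range(310,460,4)))):
    P=[gr(atz(C,(196+np.argmax(np.diff(im[195:228,x]))+.0,x),73)) for x in cols]; k=fit(P,0); print(name,'right edge slope,y at -15',k[0][0],np.polyval(k[0],-15),k[1:])
P=[gr(atz(C,(y,71+np.argmin(np.diff(im[y,70:125]))),73)) for y in list(range(15,70,4))+list(range(130,160,4))]; k=fit(P,1); print('front slope,x at y-110',k[0][0],np.polyval(k[0],-110),k[1:])
```

```text
near right edge slope,y at -15 -0.0009555477320650599 -154.55104005160524 (30, np.float64(3.733794199105179e-06))
far right edge slope,y at -15 0.0017210460177279473 -154.74378896348975 (35, np.float64(0.14377438737322132))
all right edge slope,y at -15 -0.0009541678442739125 -154.55097302249487 (62, np.float64(2.6992514716052486e-05))
front slope,x at y-110 0.0011208376063389029 -101.65362545962125 (22, np.float64(0.14027080671909867))
```

Yaw agrees within 0.001 rad, and the gripped handle position (-131.3, 70) confirms the origin. I lay the gauge down, let it settle and slide it in.

Run:
```python
from fit import *
p=np.load('g.npy'); g=p[2]; a=np.array([-np.sin(g),np.cos(g),0])
e=np.array(env.current_eef_pos()); f0=np.array(env.current_force())
print(env.servo_line([e[0],e[1],70],12,threshold=3),env.current_eef_pos(),np.array(env.current_force())-f0)
set_gripper(30); env.sleep(.2); print(env.current_eef_pos(),np.array(env.current_force()))
set_gripper(0,40); env.sleep(.2)
e=np.array(env.current_eef_pos()); f=np.array(env.current_force()); print(e,f,env.current_finger_gap())
t=e+a*(15+45); print(env.servo_line(list(t),60,threshold=5),env.current_eef_pos(),np.array(env.current_force()),env.current_t())
```

```text
True [542.99812976 -11.62297198  76.67576761] [-0.77215525 -0.51191916 10.04862974]
[542.59278513 -11.51667901  76.3143153 ] [-0.11893632  0.59328913 -0.0950397 ]
[542.64511561 -11.48662609  76.42390911] [-0.09011442  1.28164688  0.53872233] 17.11810405711642
True [545.12089895   3.55438431  76.29996673] [-0.51394133 -0.62768395  2.61753235] 40.875
```

Run:
```python
from h import *
print(env.current_finger_gap(),env.current_grip_force(),env.current_force(),env.current_eef_pos())
C=cam('wrist'); save('wrist','w_s'); np.savez('pics/w_s',**C); save('scene','s_s')
```

```text
17.091919730471865 40.0244776904583 [-0.51394133 -0.62768395  2.61753235] [545.12089895   3.55438431  76.29996673]
```

View pics/w_s.png

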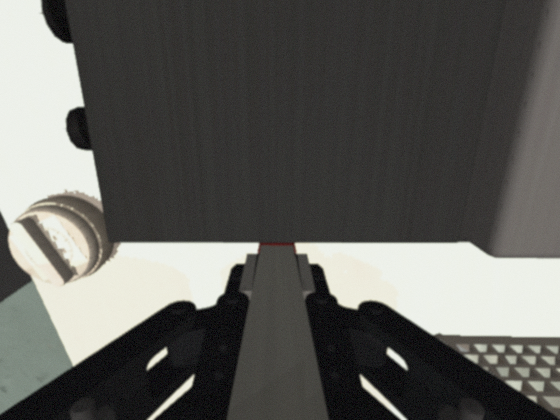

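The gauge tipped over the plate's edge when I released it: its grip overhung. It is now pinched at the blade root, grip down and tip up. I have reached my limit on pictures viewed, so I work from numbers: I locate its parts in the tool's mid-plane with the scene camera.

```bash
cat > gl.py <<'E'
from fit import *
def inplane(C,rc):  # intersect ray with tool x-z plane, give tool coords
    W=Rn.from_rotvec(env.current_tcp_rot()).as_matrix(); e=np.array(env.current_eef_pos()); o,v=ray(C,rc); n=W[:,1]
    return np.round(W.T@(o+v*((e-o)@n)/(v@n)-e),1)
E
python3 - <<'E'
from gl import *
optics.grab_frame('scene'); C=cam('scene')
for n in ('gauge','gauge_tip','gauge_grip'):
    for q in optics.pinpoint('scene',n)[:3]: print(n,round(q['p'],2),np.round(q['point']),inplane(C,q['point']))
for q in optics.masks_of('scene','gauge')[:2]: print(q['p'],q['bbox'],q['mask'].sum(),inplane(C,np.argwhere(q['mask']).mean(0)))
im=cv2.imread('pics/s_s.png'); hsv=cv2.cvtColor(im,cv2.COLOR_BGR2HSV); m=((hsv[...,0]<8)|(hsv[...,0]>172))&(hsv[...,1]>150)&(hsv[...,2]>90)
n,l,st,ce=cv2.connectedComponentsWithStats(m.astype(np.uint8))
for i in range(1,n):
    if st[i,4]>15:
        rc=np.argwhere(l==i); print('red',st[i],ce[i]); 
        if 150<ce[i][0]<330:
            k=rc[:,0]; print(inplane(C,rc[k==k.min()].mean(0)),inplane(C,rc.mean(0)),inplane(C,rc[k==k.max()].mean(0)))
g=cv2.imread('pics/w_s.png')
for q in optics.masks_of('wrist','gauge')[:1]: print('w',q)
print('rows (bgr at col 278)',[(r,g[r,278].tolist()) for r in (235,243,248,255,270,300,340,380,415)])
for r in (255,300,340,380,415):
    d=np.abs(np.diff(cv2.GaussianBlur(g[r:r+1],(3,1),0).astype(float).sum(2)[0])); print(r,[int(x) for x in np.argsort(-d[200:360])[:6]+200])
E
```

```text
gauge 0.62 [197. 262.] [30.3  0.  -5.6]
gauge_grip 0.66 [213. 270.] [-26.9   0.   32. ]
0.49 [261.0, 195.4, 6.9, 25.5] 118 [-5.4 -0.  34. ]
red [504  93   7   6  31] [506.58064516  95.35483871]
red [502 114   5   5  20] [503.7 115.8]
red [170 191  17  11 109] [178.04587156 196.2293578 ]
[1066.3    0.   451. ] [1122.7    0.   513.8] [1126.5   -0.   549.4]
red [265 205   6  16  89] [267.57303371 212.28089888]
[-11.2  -0.    5.7] [-11.1  -0.   36.4] [-13.7   0.   68.1]
w {'bbox': [229.4, 244.3, 98.1, 173.6], 'p': 0.59, 'mask': array([[False, False, False, ..., False, False, False],
       [False, False, False, ..., False, False, False],
       [False, False, False, ..., False, False, False],
       ...,
       [False, False, False, ..., False, False, False],
       [False, False, False, ..., False, False, False],
       [False, False, False, ..., False, False, False]], shape=(420, 560))}
rows (bgr at col 278) [(235, [52, 51, 51]), (243, [28, 27, 71]), (248, [69, 70, 71]), (255, [72, 78, 77]), (270, [71, 76, 76]), (300, [69, 72, 72]), (340, [67, 70, 72]), (380, [62, 66, 69]), (415, [60, 65, 67])]
255 [246, 306, 307, 245, 247, 305]
300 [336, 216, 217, 337, 335, 215]
340 [240, 241, 311, 312, 313, 242]
380 [359, 358, 320, 233, 319, 234]
415 [327, 328, 226, 227, 326, 335]
```

The red grip is vertical under the fingers (tool z +6 to +68), tail down. I stand it on its tail at its old free spot, tip it forward onto its flat underside, and locate it again.

```bash
cat > look.py <<'E'
from gl import *
def look(tag):
    C=cam('wrist'); save('wrist',tag); np.savez('pics/'+tag,**C)
    for n,z in (('gauge_tip',1),('gauge_grip',24)):
        for q in optics.pinpoint('wrist',n)[:1]: print(n,round(q['p'],2),np.round(q['point'],1), np.round(atz(C,q['point'],z)[:2],1))
    q=optics.masks_of('wrist','gauge')
    if q:
        rc=np.argwhere(q[0]['mask']); X=np.array([atz(C,x,4)[:2] for x in rc[::3]]); mu=X.mean(0); u=np.linalg.svd(X-mu,full_matrices=False)[2][0]; s=(X-mu)@u; v=(X-mu)@[-u[1],u[0]]
        print('mask',q[0]['p'],len(rc),np.arctan(u[1]/u[0]),mu+u*s.min(),mu+u*s.max(),np.ptp(s),np.ptp(v))
    hsv=cv2.cvtColor(cv2.imread(f'pics/{tag}.png'),cv2.COLOR_BGR2HSV); m=((hsv[...,0]<8)|(hsv[...,0]>172))&(hsv[...,1]>150)&(hsv[...,2]>80)
    n,l,st,ce=cv2.connectedComponentsWithStats(m.astype(np.uint8))
    for i in range(1,n):
        if st[i,4]>200:
            X=np.array([atz(C,x,22)[:2] for x in np.argwhere(l==i)]); mu=X.mean(0); uu=np.linalg.eigh(np.cov(X.T))[1][:,1]; s=(X-mu)@uu; v=(X-mu)@[-uu[1],uu[0]]; print('red',st[i],mu,np.arctan(uu[1]/uu[0]),np.ptp(s),np.ptp(v))
E
python3 - <<'E'
from look import *
p=np.load('g.npy'); a=np.array([-np.sin(p[2]),np.cos(p[2]),0])
e=np.array(env.current_eef_pos()); e-=a*10; e[2]+=2; env.servo_line(list(e),80)
e[2]=110; env.servo_line(list(e),120)
R=(Rn.from_euler('z',-.273)*Rn.from_euler('x',np.pi)).as_rotvec(); S=np.array([412,-114,0])
env.move_ptp([S[0],S[1],90],R)
print(env.servo_line([S[0],S[1],55],30,threshold=4),env.current_eef_pos(),env.current_force(),env.current_t())
set_gripper(80); d=np.array([np.cos(.273),-np.sin(.273),0])
z=env.current_eef_pos()[2]; print(env.servo_line(list(S+d*65+[0,0,z+1]),130,threshold=12),env.current_eef_pos())
e=np.array(env.current_eef_pos()); e[2]=200; env.servo_line(list(e),200); env.sleep(.1)
look('w_r'); print(env.current_t())
E
```

```text
True [ 412.76702397 -114.27550963   75.94428321] [ 0.20499978  0.32812737 12.52146485] 43.8833
False [ 473.65759116 -131.15719355   76.8327887 ]
gauge_tip 0.97 [ 54.2 278.6] [ 598.4 -169.1]
gauge_grip 0.96 [216.1 275.3] [ 443. -122.]
mask 0.65 3286 -0.28746027930117235 [ 597.29081804 -169.02817422] [ 407.206556   -112.82995376] 198.21772538768482 22.617890496164623
red [ 268  186   19   55 1002] [ 445.56161996 -124.46988078] -0.2797445747961637 62.15766035403661 19.672415289077726
46.225
```

It lies flat and complete: length 198 mm, grip (443,-123.5), yaw −0.285. I pick it up again. This time I only let it settle once the grip is fully over the plate, with the tip ~45 mm in.

Run:
```python
from fit import *
p=np.load('g.npy'); g=p[2]; a=np.array([-np.sin(g),np.cos(g),0]); M=w(p,[-15,-5,73],0)
R=lambda y:(Rn.from_euler('z',y)*Rn.from_euler('x',np.pi)).as_rotvec()
G=[443,-123.5]
set_gripper(50)
env.move_ptp(G+[50],R(-.285)); print(env.servo_line(G+[2.5],80,threshold=5),env.current_eef_pos())
set_gripper(0,60); z0=env.current_eef_pos()[2]; print(env.current_finger_gap(),z0)
env.servo_line(G+[130],200)
T=M-a*175
env.move_ptp([T[0],T[1],110],R(g+np.pi/2)); env.servo_line([T[0],T[1],80],80)
print(env.servo_line([T[0],T[1],73],8,threshold=3),env.current_eef_pos(),env.current_force(),env.current_t())
e=np.array(env.current_eef_pos()); e[:2]=T[:2]; e[2]+=.5; env.servo_line(list(e),20); print(env.current_force())
print('slide hit',env.servo_line(list(e+a*60),60,threshold=8),(np.array(env.current_eef_pos())-M)@a,env.current_force(),env.current_finger_gap(),env.current_t())
```

```text
False [ 443.29544117 -123.60685652    2.88128768]
20.940443928932968 3.148416140178415
True [543.43698406  -9.650129    76.86846506] [-0.56203795 -1.23887687  9.12316191] 51.575
[ 0.50348702  0.55791481 -1.8766134 ]
slide hit False -115.27525762982417 [-0.44548207  0.31570925 -0.07591586] 20.623975097113583 52.975
```

Run:
```python
from fit import *
p=np.load('g.npy'); g=p[2]; a=np.array([-np.sin(g),np.cos(g),0]); M=w(p,[-15,-5,73],0)
set_gripper(26); env.sleep(.15); set_gripper(0,40); env.sleep(.15)
e=np.array(env.current_eef_pos()); f=np.array(env.current_force()); print(env.current_finger_gap(),e,f)
if abs(env.current_finger_gap()-20.8)<.8:
    hit=env.servo_line(list(e+a*52),9,threshold=4); F=np.array(env.current_force()); q=np.array(env.current_eef_pos())
    print(hit,'depth',(q-M)@a+162,F,'along',F@a,'dz',q[2]-e[2]); env.sleep(.2)
    F=np.array(env.current_force()); print(F,F@a,env.current_finger_gap(),env.current_t())
```

```text
21.237272293893128 [553.54275577  49.50149309  77.54140291] [-1.12828132 -0.42691174  5.97158682]
True depth 60.45753128665511 [0.36812684 0.08620203 6.16702389] along 0.14715488205768046 dz -0.0004762299658267466
[0.08881349 1.46388091 6.89968375] 1.457843479369012 21.0928452695599 56.1333
```

Run:
```python
from fit import *
p=np.load('g.npy'); g=p[2]; a=np.array([-np.sin(g),np.cos(g),0]); M=w(p,[-15,-5,73],0)
e=np.array(env.current_eef_pos()); e[2]+=.25; env.servo_line(list(e),20); print(env.current_force())
for i in range(14):
    e=e+a*1.2; env.servo_line(list(e),10); F=np.array(env.current_force()); q=np.array(env.current_eef_pos())
    print(round((q-M)@a+162,2),np.round([F@a,F[2]],1),end=' | ')
    if F@a<-5 or env.current_t()>66: break
print(env.current_t(),env.current_finger_gap(),np.array(env.current_force())@a)
```

```text
[ 0.43284074 -0.13946919 -1.88233134]
61.55 [-4.5 -2.6] | 62.5 [-7.4 -2.9] | 56.9167 20.987096438265205 -7.398666766347054
```

Contact is at depth ≈62 mm, so gap ≈4.85 mm, which matches the felt plate level of 73.7. I lower the hand a hair so the gauge lies flat, and check the push holds.

Run:
```python
from fit import *
p=np.load('g.npy'); g=p[2]; a=np.array([-np.sin(g),np.cos(g),0]); M=w(p,[-15,-5,73],0)
e=np.array(env.current_eef_pos())
def rep():
    F=np.array(env.current_force()); q=np.array(env.current_eef_pos()); print(np.round([(q-M)@a+162,q[2],F@a,F[2],env.current_finger_gap(),env.current_t()],2)); return F
rep(); env.sleep(.3); rep()
e[2]-=.1; env.servo_line(list(e),5); rep(); env.sleep(.3); F=rep()
```

```text
[62.5  77.62 -7.4  -2.94 20.99 56.92]
[62.49 77.63 -6.22 -3.28 21.14 57.22]
[62.49 77.55 -3.07  0.75 21.25 57.48]
[62.46 77.55 -4.38  0.96 21.06 57.78]
```

Run:
```python
from fit import *
p=np.load('g.npy'); a=np.array([-np.sin(p[2]),np.cos(p[2]),0]); M=w(p,[-15,-5,73],0)
e=np.array(env.current_eef_pos())
def rep():
    F=np.array(env.current_force()); q=np.array(env.current_eef_pos()); print(np.round([(q-M)@a+162,q[2],F@a,F[2],env.current_finger_gap(),env.current_t()],2)); return F@a
for i in range(4):
    e=e+a*.3; env.servo_line(list(e),3); env.sleep(.4); f=rep()
    if f<-5.5: break
env.sleep(.5); f=rep()
if -10<f<-3.8: print(env.job_done())
```

```text
[62.5  77.56 -7.14  1.1  20.77 58.42]
[62.48 77.57 -7.03  1.03 21.19 58.92]
the job is handed in; nothing more can be done
None
```

I lowered the upper plate onto its stop and handed the job in holding the gauge by its grip. It sat about 62 mm deep (gap about 4.85 mm) under a 7 N push, at about 59 s. On the first try I released the gauge too early and it tipped over the plate's edge, so I let it topple flat onto the table and picked it up again; I also viewed 12 pictures, over the limit of 10.

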